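# Unstack the packed samples onto their check places

### The job

Take the two stacks on the packing table apart and set out the five samples for checking: each of the three cartons flat in the middle of its own blue plate, lengthwise between the two end stops (long carton on the longest plate, wide one on the middle-length plate, small one on the shortest), the slim bottle upright in the middle of the small round disc and the wide jar upright in the middle of the large one. Nothing may be tipped over on the way.

Things in the scene. Friction and masses are not known exactly. Their poses are not given: they have to be found in the camera images.
- long_carton: Loose closed carton, white printed cardboard with a blue band right round it near one end, 130 x 56 x 40 mm (x, y, z), the longest of the three cartons, narrow. Origin: centre of its underside; x along its length, y across, z up. Narrow enough to be gripped across its width (y) from above; which end is which does not matter.
- wide_carton: Loose closed carton, white printed cardboard with a blue band right round it near one end, 92 x 66 x 40 mm (x, y, z), the middle-length carton, nearly square and the widest. Origin: centre of its underside; x along its length, y across, z up. Narrow enough to be gripped across its width (y) from above; which end is which does not matter.
- small_carton: Loose closed carton, white printed cardboard with a blue band right round it near one end, 72 x 44 x 34 mm (x, y, z), the smallest of the three cartons. Origin: centre of its underside; x along its length, y across, z up. Narrow enough to be gripped across its width (y) from above; which end is which does not matter.
- slim_bottle: Loose upright white tablet bottle with blue label, the slim tall one: body 34 mm diameter and 50 mm high, cap 27 mm diameter above it, 70 mm high in all. Origin: centre of its underside; z up.
- wide_jar: Loose upright white tablet jar with blue label, the wide low one: 56 mm diameter all the way up, 46 mm high. Origin: centre of its underside; z up.
- long_rest: Fixed blue plate for the long carton: 4 mm thick, 76 mm wide (y), with an upright aluminium stop (8 mm thick, top 14 mm above the table) across each end, 150 mm clear between the stops (x), 166 mm overall. Long sides open. Origin: centre of its underside on the table, x from stop to stop; the carton lies on the plate's top, 4 mm above the origin.
- wide_rest: Fixed blue plate for the wide carton: 4 mm thick, 86 mm wide (y), with an upright aluminium stop (8 mm thick, top 14 mm above the table) across each end, 112 mm clear between the stops (x), 128 mm overall. Long sides open. Origin: centre of its underside on the table, x from stop to stop; the carton lies on the plate's top, 4 mm above the origin.
- small_rest: Fixed blue plate for the small carton: 4 mm thick, 64 mm wide (y), with an upright aluminium stop (8 mm thick, top 14 mm above the table) across each end, 92 mm clear between the stops (x), 108 mm overall. Long sides open. Origin: centre of its underside on the table, x from stop to stop; the carton lies on the plate's top, 4 mm above the origin.
- slim_stand: Fixed flat blue disc for the slim bottle: 54 mm diameter, 4 mm thick, no rim. Origin: centre of its underside on the table.
- wide_stand: Fixed flat blue disc for the wide jar: 76 mm diameter, 4 mm thick, no rim. Origin: centre of its underside on the table.
Mind the look-alikes: they are no part of the job. What is shaped like the small_carton but turquoise or yellow is not meant.

How it is judged:
By the outcome, as a careful person would: the job done as asked, in the order asked, and still so for the second after the job is handed in, with the robot touching nothing.
It also fails if it takes over 125 s, if anything falls off the work surface, if the arm or the gripper's body presses on something with over 40 N, if the wrist force passes 120 N, or if a joint passes its speed limit or range.

### The arm

A 6-joint arm with a two-finger parallel gripper is mounted at the origin on the work surface. World frame = base frame: x ahead of the robot, y to its left, z up, the work surface at z = 0. Lengths are in m, angles in rad, forces in N, time in s.
With the tool pointing down it reaches from about 0.375 to 0.975 m from the base axis. Payload 3.8 kg.
Tool frame: the origin (TCP) lies midway between the tips of the shut fingers; the grasp point (between the pads) lies 19 mm behind it; z points along the fingers, y is the line along which they close (so a half turn about z gives the same grasp; the last joint's range is limited). The gripper opens to 85 mm and grips with 20 to 120 N. Pads are 22 mm wide; open, the fingers measure 114 mm over their backs; the gripper's body (76 mm by 85 mm) begins 54 mm behind the grasp point. The pads swing forward as they close: fully open they stand 13 mm farther back than shut.
Start: joints at [-1.272, 0.264, 1.604, -0, 1.274, -0.037], TCP at [0.222, -0.637, 0.231] pointing down, gripper open.
Joint ranges: [-2.63, 2.63], [-0.94, 2.18], [0.31, 2.57], [-1.31, 4.45], [0, 2.66], [-2.55, 2.55]. Speed limits (rad/s): [2.57, 2.57, 3.14, 3.14, 3.14, 3.14].

### API

Orientations are given as a rotation vector (axis times angle).
In Python, from workcell import bot gives the robot as it stands.
- The arm moves only by the tool step_arm, never from a script. Its argument "motion" is a list of rows, each a list of 5 numbers: the finger opening in cm, from 0 to 8.54, then the shift along the tool's x, y, z in cm, then the turn about the tool's z in degrees. In form: [[claw, dx, dy, dz, twist], ...]. A call has 1 to 20 rows; each row is the pose to reach, as a shift and turn from the pose commanded when the call began, along the tool's axes at that moment; what a row does not reach only later rows make up. A row lasts 1/10 s, in which the tool goes at most 50 mm and 8.59 degrees, less where a joint would pass 70% of its speed; a pose out of reach is approached as far as the arm can. A call with a gripper value outside its range is refused whole. The fingers move at their own pace and stop on an object; "force" is the grip in N (left out, the last holds). Time passes only in rows, so rows that repeat a pose let the fingers close. It gives the time, the measured TCP pose, the force, the opening and the grip force at its end, in the units of the state.
- bot.read_state(): the state, without advancing time (a new reading comes with each control period).
- bot.read_camera(name): name is "side" or "top" or "wrist"; returns (picture, depth): 400x640x3 uint8, red, green, blue; 400x640 float32, m along the optical axis (not along the pixel's ray), 0 where there is no reading.
- bot.calibration(name): a dict with "mtx" (3x3 intrinsics, pixels), "origin" and "orientation" of the camera in the world; the wrist camera has in their place "T_tool_cam" (4x4, takes a point from camera to tool coordinates, whose origin is the TCP and whose axes are the flange's). Camera axes: x right, y up, looking along -z (the intrinsics and any distortion apply to the point x, -y, -z); pixel columns grow to the right and rows downward; lengths in m; the calibration is good to about 2 mm. A picture is of the moment at which its call begins: read the wrist's pose just before it. calibration takes no time and is no camera call.
- bot.finish_job(): hands the job in; it is judged then, once.
The state is a dict: "time": time; "q": joint angles; "joint_vel": joint speeds; "joint_torque": joint torques, N m; "tool_pos": TCP position; "tcp_rot": TCP orientation; "wrist_force": force on the tool from outside, world axes, zero at the start; "torque": the same for the moment, N m; "width": opening from 0.0 (shut) to 1.0 (fully open); "grip_force": force on a finger pad.
Only numpy, scipy, OpenCV 4.12 (cv2) and the standard library are available. Lean on these libraries where they do the work, as an engineer would, in place of code of your own. Each camera call takes 0.05 s, during which the arm holds its last target. There are 200 camera calls.

## Working session

There is one attempt and no reset: what is moved stays moved. The work goes in short steps, Python scripts to look and compute and a tool call to move; the robot and the scene stay as the last step left them, time stands still between calls to the robot, and variables do not carry over. Pictures are saved under pics/ and viewed, at most 16 in all, crops included, and the job is handed in when it is done.

Besides the shell and the picture viewer there is one more tool, called after ">>>" as name([rows], argument=value, ...), one row to a line, values as JSON. step_arm: Moves the arm, as the interface text tells. Its arguments: {"type":"object","properties":{"motion":{"type":"array","items":{"type":"array","items":{"type":"number"}}},"force":{"type":"number"}},"required":["motion"]}

```bash
mkdir -p pics; ls
python3 - <<'E'
from workcell import bot
import cv2,numpy as np
print(bot.read_state())
for n in ("top","side"):
    im,d=bot.read_camera(n); cv2.imwrite(f"pics/{n}0.png",im[:,:,::-1]); np.savez(f"{n}0.npz",im=im,d=d)
    print(n,bot.calibration(n))
print(bot.calibration("wrist"))
E
```

```text
pics
{'time': 0.0, 'q': array([-1.27193233e+00,  2.64755884e-01,  1.60537320e+00, -7.33155645e-06,
        1.27372295e+00, -3.68920399e-02]), 'joint_vel': array([-3.53933484e-04, -7.42361532e-05,  5.07633570e-04, -1.62948595e-03,
        1.14912773e-05, -1.52186598e-03]), 'joint_torque': array([-1.83046774e-03, -5.15118599e+01, -3.67313468e+01, -1.51506310e-04,
        1.30131273e-02,  1.53954187e-05]), 'tool_pos': array([ 0.22218448, -0.63660228,  0.22996064]), 'tcp_rot': array([-3.09521849e+00, -5.24559724e-01,  4.74121302e-04]), 'wrist_force': array([-0.08358625,  0.33341497, -0.42536661]), 'torque': array([ 0.04091119, -0.02629059, -0.00312927]), 'grip_force': 0.0, 'width': 0.9973112627712194}
top {'mtx': array([[467.00441631,   0.        , 317.98967818],
       [  0.        , 467.00441631, 193.26134988],
       [  0.        ,   0.        ,   1.        ]]), 'origin': array([0.28979005, 0.01264209, 1.22340906]), 'orientation': array([ 0.183561  , -0.17242038, -1.53948121])}
side {'mtx': array([[362.79279382,   0.        , 317.51945497],
       [  0.        , 362.79279382, 198.29894063],
       [  0.        ,   0.        ,   1.        ]]), 'origin': array([ 0.28036978, -0.52242345,  0.54927819]), 'orientation': array([ 0.85968748, -0.21193222, -0.45452036])}
{'mtx': array([[296.63933828,   0.        , 318.83052632],
       [  0.        , 296.63933828, 198.59529121],
       [  0.        ,   0.        ,   1.        ]]), 'T_tool_cam': array([[ 1.41589952e-03,  9.54306277e-01,  2.98826914e-01,
         7.92111232e-02],
       [ 9.99998994e-01, -1.32698293e-03, -5.00456808e-04,
        -2.82637047e-04],
       [-8.10508609e-05,  2.98827322e-01, -9.54307196e-01,
        -1.43149331e-01],
       [ 0.00000000e+00,  0.00000000e+00,  0.00000000e+00,
         1.00000000e+00]])}
```

View pics/top0.png

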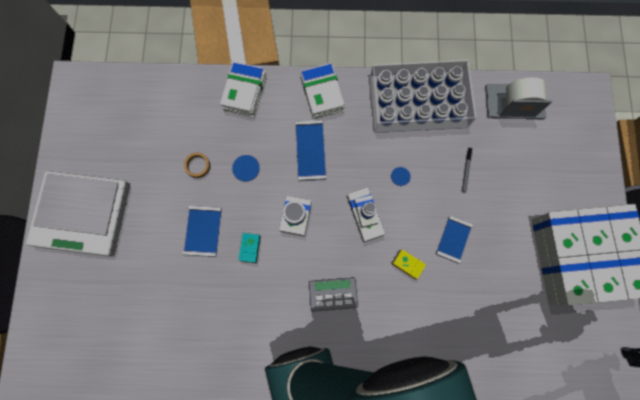

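View pics/side0.png

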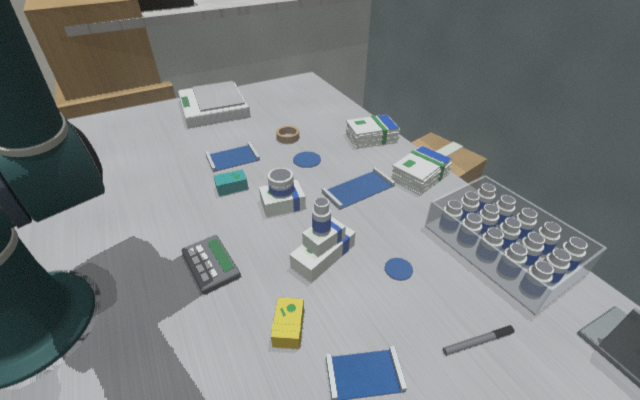

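The top view shows the following:
- Stack A is at about (296,215): the wide carton with the jar on it.
- Stack B is at about (366,215): the long carton, then the small carton, then the bottle.
- The plates are long (311,150), wide (203,231) and small (455,240). The discs are large (246,168) and small (400,176).
- The look-alikes to leave alone are the turquoise box (250,248), the yellow box (409,264), the rear cartons (243,90) and (322,90), the crate bottles (420,95), and the cartons on the right (600,250).

```bash
cat > h.py <<'E'
import numpy as np,cv2
from scipy.spatial.transform import Rotation as R
from workcell import bot
F=np.diag([1,-1,-1.])
def cam(n,st=None):
    c=bot.calibration(n)
    if n=="wrist":
        T=np.eye(4);T[:3,:3]=R.from_rotvec(st["tcp_rot"]).as_matrix();T[:3,3]=st["tool_pos"]
        T=T@c["T_tool_cam"];return c["mtx"],T[:3,3],T[:3,:3]
    return c["mtx"],np.array(c["origin"]),R.from_rotvec(c["orientation"]).as_matrix()
def ray(C,uv,z):
    K,o,r=C;uv=np.atleast_2d(np.float64(uv))
    d=(np.c_[uv,np.ones(len(uv))]@np.linalg.inv(K).T)@F@r.T
    return o+d*((z-o[2])/d[:,2])[:,None]
def proj(C,p):
    K,o,r=C;q=(np.atleast_2d(p)-o)@r@F@K.T;return q[:,:2]/q[:,2:]
def rect(C,cnt,z):
    p=ray(C,cnt.reshape(-1,2),z)[:,:2]*1000
    (c,s,a)=cv2.minAreaRect(p.astype(np.float32))
    if s[0]<s[1]: s=s[::-1];a+=90
    return np.round(c,1),np.round(s,1),round((a+90)%180-90,1)   # a: long-axis angle from world x, deg
def shot(name):
    st=bot.read_state();im,d=bot.read_camera("wrist")
    cv2.imwrite(f"pics/{name}.png",im[:,:,::-1]);return st,im,d,cam("wrist",st)
def go(x,y,z,ang=None,st=None):
    "shift in tool axes (cm), twist deg so that the closing line y lies at world angle ang (deg); x,y,z TCP target in mm"
    st=st or bot.read_state();r=R.from_rotvec(st["tcp_rot"]).as_matrix()
    s=r.T@(np.array([x,y,z])/1000-st["tool_pos"])*100
    a=np.degrees(np.arctan2(r[1,1],r[0,1]))
    t=0 if ang is None else -((ang-a+90)%180-90)
    print("tcp",np.round(st["tool_pos"]*1000,1),"ya",round(a,1),"q6",round(np.degrees(st["q"][5]),1),"-> shift",np.round(s,2),"twist",round(t,1))
E
python3 - <<'E'
from h import *
im=np.load("top0.npz")["im"];C=cam("top");dep=np.load("top0.npz")["d"]
hsv=cv2.cvtColor(im,cv2.COLOR_RGB2HSV)
m=cv2.inRange(hsv,(100,120,60),(125,255,255))
for c in cv2.findContours(m,0,1)[0]:
    if cv2.contourArea(c)>60:
        x,y,w,h=cv2.boundingRect(c);print((x+w//2,y+h//2),(w,h),cv2.contourArea(c),*rect(C,c,.004))
print(dep[200:230:5,290:305:5],dep[190:240:8,366])
r=R.from_rotvec(bot.read_state()["tcp_rot"]).as_matrix();print(np.round(r,3))
cv2.imwrite("pics/crop.png",cv2.resize(im[170:280,230:430,::-1],None,fx=4,fy=4,interpolation=2))
E
```

```text
(599, 265) (81, 14) 449.0 [ 400.4 -706.2] [211.1  16.8] -83.3
(454, 239) (32, 39) 724.0 [ 458.8 -333.3] [87.7 60.6] -20.5
(594, 218) (91, 15) 467.5 [ 522.8 -705.2] [240.2  16.6] -83.1
(203, 231) (36, 42) 1217.5 [464.1 326.9] [108.   83.2] -2.1
(400, 176) (19, 18) 234.5 [ 624.5 -196. ] [48.  47.6] 44.3
(246, 168) (26, 26) 497.0 [639.3 223.6] [71.  68.1] 3.1
(310, 150) (29, 52) 1269.5 [695.   49.4] [145.6  72.5] 4.6
(317, 72) (31, 16) 242.5 [927.8  35.4] [86.7 28.6] -73.4
(247, 70) (32, 15) 241.0 [929.  237.8] [86.5 28.8] 78.6
[[1.2083393 1.2087904 1.214436 ]
 [1.1570817 1.1616338 1.1633744]
 [1.1585783 1.159772  1.1522859]
 [1.1564834 1.1563606 1.1560026]
 [1.1503868 1.1518158 1.1558692]
 [1.1950012 1.1844984 1.1974906]] [1.2166088 1.1763399 1.0986329 1.1152785 1.1589268 1.1973553 1.1872264]
[[ 0.944  0.33  -0.001]
 [ 0.33  -0.944  0.002]
 [ 0.    -0.002 -1.   ]]
```

View pics/crop.png

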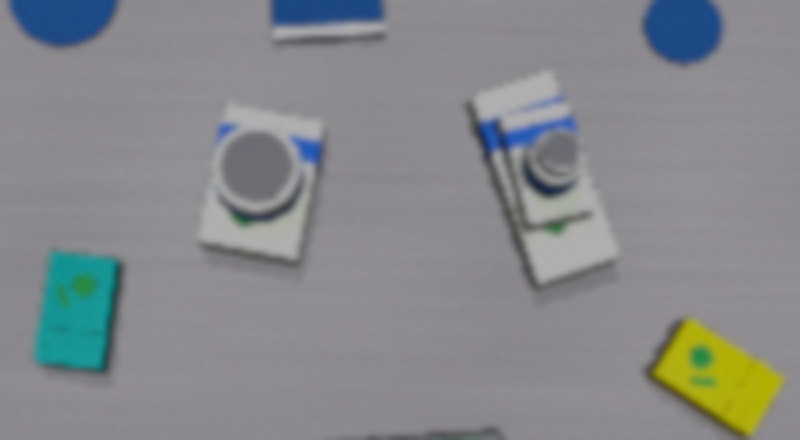

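The close crop confirms the choice. The jar's cap circle is at crop (259,172) on the wide carton. The bottle cap is at (561,153), on the small carton centred at (547,166), on the long carton centred at (545,180).

Run:
```python
from h import *
C=cam("top")
f=lambda p:np.float32(p)/4+[230,170]-[.375,.375]
for n,p,z in(("jar",[[259,172]],.086),("bottle",[[561,153]],.144)):print(n,ray(C,f(p),z)*1000)
for n,p,z in(("small",[(500,118),(570,105),(592,214),(524,228)],.074),("long",[(470,105),(552,72),(620,258),(540,285)],.04),("wide",[(228,105),(323,122),(298,262),(200,243)],.04)):
    print(n,rect(C,f(p),z))
go(470,60,230,0)
```

```text
jar [[502.34569291  81.31089358  86.        ]]
bottle [[507.08897535 -99.52207284 144.        ]]
small (array([512.8, -98.1]), array([71.3, 45. ]), 12.5)
long (array([511.4, -99.2]), array([128.5,  57.9]), 20.0)
wide (array([504. ,  81.5]), array([92.6, 63.9]), -9.0)
tcp [ 222.2 -636.6  230.1] ya -70.8 q6 -2.1 -> shift [ 46.35 -57.61   0.13] twist -70.8
```

Run:
```python
from h import *
go(502,81,200,-90)
```

```text
tcp [ 222.2 -636.6  230.1] ya -70.8 q6 -2.1 -> shift [ 50.06 -58.53   3.13] twist 19.2
```

>>> step_arm([
  [8.5, 1, -1.2, 0, 0.5],
  [8.5, 2.5, -2.9, 0, 1],
  [8.5, 5, -5.9, 0, 2],
  [8.5, 8, -9.4, 0, 3],
  [8.5, 11, -12.9, 0, 4],
  [8.5, 14, -16.4, 0, 5],
  [8.5, 17, -19.9, 0, 6.5],
  [8.5, 20, -23.4, 0, 8],
  [8.5, 23, -26.9, 0, 9],
  [8.5, 26, -30.4, 0.5, 10],
  [8.5, 29, -33.9, 1, 11],
  [8.5, 32, -37.4, 1.5, 12],
  [8.5, 35, -40.9, 2, 13],
  [8.5, 38, -44.4, 2.5, 14],
  [8.5, 41, -48, 3, 15],
  [8.5, 44, -51.5, 3, 16.5],
  [8.5, 46.5, -54.4, 3, 18],
  [8.5, 48.5, -56.7, 3, 19],
  [8.5, 49.6, -58, 3, 19],
  [8.5, 50, -58.5, 3, 19],
], force=30)

```text
time: 2.1
tool_pos: [0.5011, 0.0819, 0.201]
tcp_rot: [-3.141, -0.01, 0.001]
wrist_force: [-0.2, -0.4, 1.2]
width: 0.995
grip_force: 0.0
```

Run:
```python
from h import *
st,im,d,C=shot("w1");np.savez("w1.npz",im=im,d=d)
print(st["tool_pos"],st["time"],proj(C,[.502,.081,.086]),proj(C,[.507,-.0995,.144]))
go(502,81,200,-90,st)
```

```text
[0.50112801 0.08193038 0.20100513] 2.1 [[321.07907601 195.65928042]] [[572.84308013 214.35665837]]
tcp [501.1  81.9 201. ] ya -89.6 q6 96.1 -> shift [0.09 0.09 0.1 ] twist 0.4
```

View pics/w1.png

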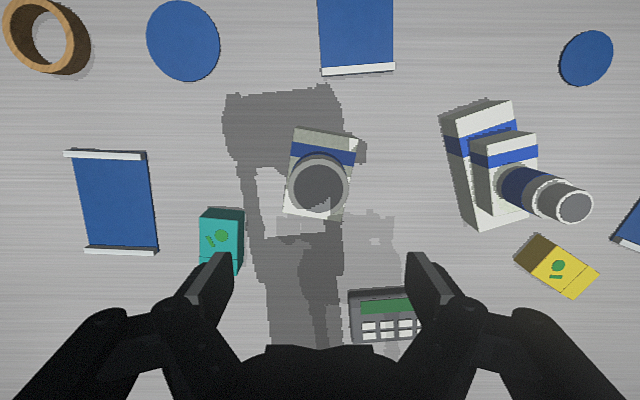

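```bash
cat >> h.py <<'E'
def pt(C,d,u,v):
    K,o,r=C;z=np.median(d[v-1:v+2,u-1:u+2]);return np.round(1000*(o+r@F@(np.linalg.inv(K)@[u,v,1])*z),1)
E
python3 - <<'E'
from h import *
st=bot.read_state();C=cam("wrist",st);w=np.load("w1.npz");T=cam("top");t=np.load("top0.npz")
print("wrist jar",pt(C,w["d"],318,185),"bottle",pt(C,w["d"],576,207),"table",pt(C,w["d"],270,240),pt(C,w["d"],318,20),"disc",pt(C,w["d"],183,40), "plate",pt(C,w["d"],120,200))
print("top jar",pt(T,t["d"],295,213),"bottle",pt(T,t["d"],370,208),"table",pt(T,t["d"],330,190),"disc",pt(T,t["d"],246,168),"plate",pt(T,t["d"],203,231))
for c,p,z in((C,(318,185),.086),(C,(576,207),.144)):print(ray(c,p,z)*1000)
im=w["im"];m=cv2.inRange(cv2.cvtColor(im,cv2.COLOR_RGB2HSV),(100,120,60),(125,255,255))
for c in cv2.findContours(m,0,1)[0]:
    if cv2.contourArea(c)>500:
        x,y,ww,h=cv2.boundingRect(c);print((x+ww//2,y+h//2),*rect(C,c,.004))
E
```

```text
wrist jar [512.5  83.6  87.6] bottle [513.1 -99.  145.6] table [4.167e+02 1.443e+02 2.000e-01] [662.8  84.9   3.8] disc [643.4 223.5   4.7] plate [470.2 321.5   4.8]
top jar [501.5  79.7  85.8] bottle [506.6 -99.7 144.8] table [ 5.827e+02 -7.200e+00 -2.000e-01] disc [637.6 222.    4.5] plate [462.8 325.1   4.1]
[[512.07909864  83.64519586  86.        ]]
[[ 512.61719256 -100.47297284  144.        ]]
(115, 203) [465.9 327.1] [113.5  86. ] -2.1
(512, 157) [ 526.  -139.3] [56.3 14. ] -74.9
(323, 154) [523.7  79.1] [73.5 23.6] 81.0
(586, 58) [ 629.5 -195.6] [52.7 51.8] -38.0
(355, 34) [652.7  46.7] [74.6 61.4] -85.3
(183, 41) [641.6 224.3] [75.3 74. ] 46.2
```

The wrist view shows the jar top at (318,185), which places it at (512,84). Next I'll descend and grip it.

>>> step_arm([
  [8.5, 0.4, 0, 1, 0],
  [8.5, 1.1, -0.2, 3.5, 0],
  [8.5, 1.1, -0.2, 6.5, 0],
  [8.5, 1.1, -0.2, 9.5, 0],
  [8.5, 1.1, -0.2, 12, 0],
  [8.5, 1.1, -0.2, 14, 0],
  [8.5, 1.1, -0.2, 15, 0],
  [8.5, 1.1, -0.2, 15.4, 0],
  [8.5, 1.1, -0.2, 15.4, 0],
  [7, 1.1, -0.2, 15.4, 0],
  [6, 1.1, -0.2, 15.4, 0],
  [5, 1.1, -0.2, 15.4, 0],
  [4.5, 1.1, -0.2, 15.4, 0],
  [4.5, 1.1, -0.2, 15.4, 0],
  [4.5, 1.1, -0.2, 15.4, 0],
  [4.5, 1.1, -0.2, 15.4, 0],
], force=30)

```text
time: 3.75
tool_pos: [0.514, 0.082, 0.0487]
tcp_rot: [-3.141, -0.007, -0.004]
wrist_force: [-0.7, -0.1, 6.5]
width: 0.651
grip_force: 32.4
```

>>> step_arm([
  [4.5, 0, 0, -0.3, 0],
  [4.5, 0, 0, -1, 0],
  [4.5, 0, 0, -2, 0],
  [4.5, 0, 0, -3.5, 0],
  [4.5, 0, 0, -5.5, 0],
  [4.5, 0, 0, -7, 0],
  [4.5, 0, 0, -8, 0],
  [4.5, 0, 0, -8, 0],
  [4.5, 0, 0, -8, 0],
])

```text
time: 4.65
tool_pos: [0.5125, 0.0818, 0.1272]
tcp_rot: [3.142, 0.007, -0.0]
wrist_force: [0.7, 0.1, -1.4]
width: 0.649
grip_force: 32.0
```

Run:
```python
from h import *
go(641.6,224.3,120,-90)
```

```text
tcp [512.5  81.8 127.2] ya -89.8 q6 96.1 -> shift [ 12.97 -14.19   0.72] twist 0.2
```

>>> step_arm([
  [4.5, 0.5, -0.5, 0, 0],
  [4.5, 1.5, -1.6, 0, 0],
  [4.5, 3, -3.3, 0, 0],
  [4.5, 5, -5.5, 0, 0],
  [4.5, 7, -7.7, 0, 0],
  [4.5, 9, -9.9, 0.5, 0],
  [4.5, 11, -12, 1, 0],
  [4.5, 12.2, -13.3, 2, 0],
  [4.5, 12.8, -14, 3.5, 0],
  [4.5, 13, -14.2, 5, 0],
  [4.5, 13, -14.2, 6, 0],
  [4.5, 13, -14.2, 6.5, 0],
  [4.5, 13, -14.2, 6.5, 0],
])

```text
time: 5.95
tool_pos: [0.6406, 0.2234, 0.0606]
tcp_rot: [3.141, 0.006, -0.005]
wrist_force: [-0.3, 0.2, -1.0]
width: 0.647
grip_force: 32.1
```

Run:
```python
from h import *
st,im,d,C=shot("w2")
go(641.6,224.3,62,-90,st)
m=cv2.inRange(cv2.cvtColor(im,cv2.COLOR_RGB2HSV),(100,120,60),(125,255,255))
for c in cv2.findContours(m,0,1)[0]:
    if cv2.contourArea(c)>500:
        x,y,w,h=cv2.boundingRect(c);print((x,y,w,h),*rect(C,c,.004))
```

```text
tcp [640.6 223.4  60.6] ya -89.8 q6 106.9 -> shift [ 0.1  -0.09 -0.14] twist 0.2
(159, 361, 54, 39) [484.8 336. ] [63.5 30.6] -35.2
(265, 167, 108, 98) [642.8 225.8] [81.1 73.4] -87.9
(511, 9, 129, 241) [698.9  50.7] [158.2  76. ] 5.3
```

View pics/w2.png

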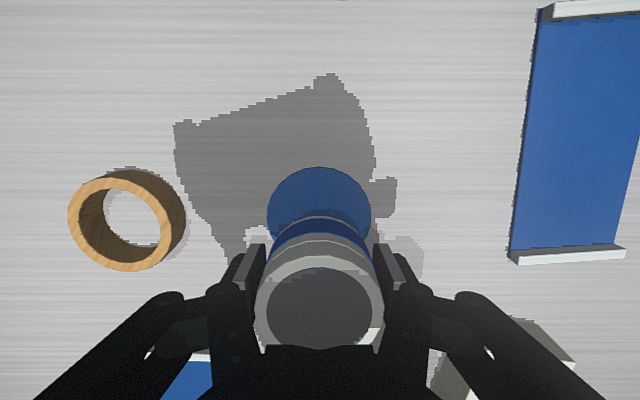

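The disc's far edge is at (319,167), with its sides at (267,210) and (371,210). The jar is held upright.

Run:
```python
from h import *
C=cam("wrist",bot.read_state())
print(ray(C,[[319,167],[267,210],[371,210]],.004)*1000)
# jar top rim at TCP-7+46 mm above -> jar axis estimate
print(ray(C,[[320,308],[268,308],[372,308]],.0606-.007+.046)*1000)
```

```text
[[680.16501828 224.74627617   4.        ]
 [648.64426158 261.95120894   4.        ]
 [649.00353217 187.21707825   4.        ]]
[[639.20076546 224.20073823  99.6       ]
 [639.09861478 246.08549266  99.6       ]
 [639.30293042 202.31292696  99.6       ]]
```

>>> step_arm([
  [4.5, 0.2, -0.1, 0.5, 0],
  [4.5, 0.2, -0.1, 1.5, 0],
  [4.5, 0.2, -0.1, 2.7, 0],
  [4.5, 0.2, -0.1, 3.7, 0],
  [4.5, 0.2, -0.1, 4.2, 0],
  [4.5, 0.2, -0.1, 4.5, 0],
  [4.5, 0.2, -0.1, 4.7, 0],
  [4.5, 0.2, -0.1, 4.8, 0],
  [4.5, 0.2, -0.1, 4.8, 0],
  [4.5, 0.2, -0.1, 4.8, 0],
])

```text
time: 7.0
tool_pos: [0.6445, 0.2255, 0.0148]
tcp_rot: [-3.141, -0.007, -0.001]
wrist_force: [0.1, 0.5, -1.2]
width: 0.649
grip_force: 32.1
```

>>> step_arm([
  [4.5, -0.1, 0, 0.15, 0],
  [4.5, -0.1, 0, 0.25, 0],
  [4.5, -0.1, 0, 0.3, 0],
  [4.5, -0.1, 0, 0.3, 0],
])

```text
time: 7.4
tool_pos: [0.6433, 0.2255, 0.0127]
tcp_rot: [-3.141, -0.007, -0.001]
wrist_force: [-2.7, -0.7, 6.5]
width: 0.646
grip_force: 32.7
```

Contact is made. I'll release and rise.

>>> step_arm([
  [5.8, 0, 0, 0, 0],
  [6.5, 0, 0, 0, 0],
  [7.5, 0, 0, 0, 0],
  [8.5, 0, 0, 0, 0],
  [8.5, 0, 0, -0.5, 0],
  [8.5, 0, 0, -2, 0],
  [8.5, 0, 0, -4.5, 0],
  [8.5, 0, 0, -8, 0],
  [8.5, 0, 0, -12, 0],
  [8.5, 0, 0, -15, 0],
  [8.5, 0, 0, -17, 0],
  [8.5, 0, 0, -17.5, 0],
])

```text
time: 8.6
tool_pos: [0.6455, 0.2261, 0.192]
tcp_rot: [-3.139, -0.007, -0.012]
wrist_force: [0.7, 0.2, 0.1]
width: 0.994
grip_force: 0.0
```

Run:
```python
from h import *
st,im,d,C=shot("w3")
m=cv2.inRange(cv2.cvtColor(im,cv2.COLOR_RGB2HSV),(100,120,60),(125,255,255))
for c in cv2.findContours(m,0,1)[0]:
    if cv2.contourArea(c)>500:
        x,y,w,h=cv2.boundingRect(c);print((x,y,w,h),*rect(C,c,.004))
print(proj(C,[.642,.2247,.05]),proj(C,[.642,.2247,.004]))
go(512,-99,230,-90,st)
```

```text
(216, 279, 60, 68) [462.5 324.6] [107.6  79.6] -2.1
(290, 150, 64, 44) [654.3 225. ] [72.8 49.2] -88.6
(444, 59, 81, 144) [695.7  50.4] [150.3  75.5] 4.7
[[321.6446616  193.18589877]] [[321.37981631 182.2267531 ]]
tcp [645.5 226.1 192. ] ya -89.8 q6 107.0 -> shift [-13.46  32.45  -3.98] twist 0.2
```

View pics/w3.png

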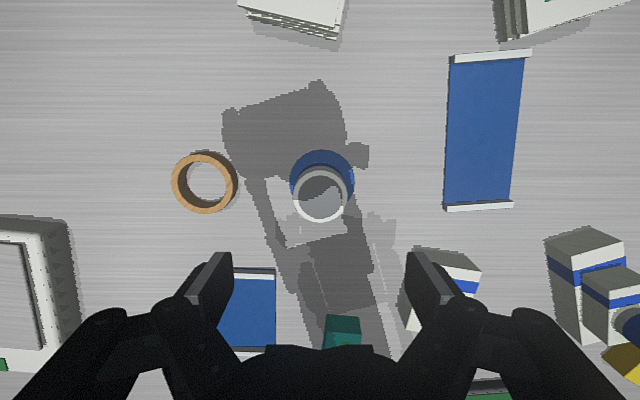

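The jar top is at (320,194) and the expected disc centre is at (321.6,193), so it's centred. Now the bottle.

>>> step_arm([
  [8.5, -0.3, 0.7, -1, 0],
  [8.5, -1, 2.3, -2.5, 0],
  [8.5, -2, 4.8, -3.5, 0],
  [8.5, -3.4, 8.2, -4, 0],
  [8.5, -5, 12, -4, 0],
  [8.5, -6.6, 16, -4, 0],
  [8.5, -8.3, 20, -4, 0],
  [8.5, -10, 24, -4, 0],
  [8.5, -11.5, 27.6, -4, 0],
  [8.5, -12.6, 30.2, -4, 0],
  [8.5, -13.2, 31.8, -4, 0],
  [8.5, -13.5, 32.5, -4, 0],
  [8.5, -13.5, 32.5, -4, 0],
  [8.5, -13.5, 32.5, -4, 0],
])

```text
time: 10.05
tool_pos: [0.5093, -0.0997, 0.2257]
tcp_rot: [-3.141, -0.006, 0.002]
wrist_force: [0.2, 0.6, -0.7]
width: 0.994
grip_force: 0.0
```

Run:
```python
from h import *
st,im,d,C=shot("w4");np.savez("w4.npz",im=im,d=d)
print(proj(C,[.512,-.1,.144]))
go(512,-100,230,-90,st)
m=cv2.inRange(cv2.cvtColor(im,cv2.COLOR_RGB2HSV),(100,120,60),(125,255,255))
for c in cv2.findContours(m,0,1)[0]:
    if cv2.contourArea(c)>500:
        x,y,w,h=cv2.boundingRect(c);print((x,y,w,h),*rect(C,c,.004))
```

```text
[[320.63248529 205.46666818]]
tcp [509.3 -99.7 225.7] ya -89.8 q6 75.9 -> shift [ 0.27  0.03 -0.43] twist 0.2
(461, 168, 78, 79) [ 460.8 -332.7] [92.2 63.3] -20.7
(0, 162, 35, 82) [464.2 306.4] [112.5  45.6] -3.2
(129, 146, 62, 23) [526.6  98.4] [74.3 16. ] 80.5
(382, 43, 47, 51) [ 628.9 -195.7] [52.2 51.4] -45.6
(3, 16, 64, 74) [641.4 216.7] [74.4 60.5] -1.8
(146, 0, 82, 77) [659.2  46.8] [76.1 75.8] -86.1
```

View pics/w4.png

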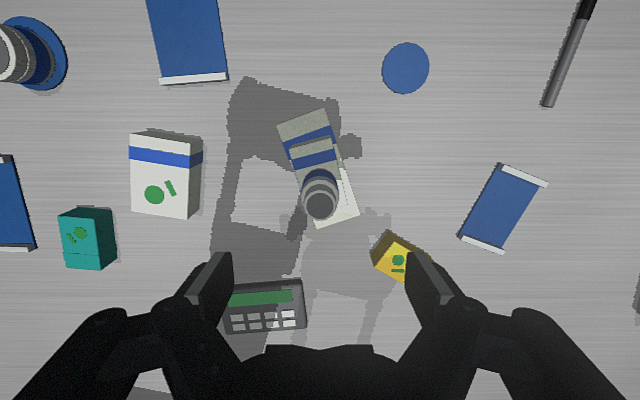

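>>> step_arm([
  [8.5, 0.2, 0, 1, 0],
  [8.5, 0.2, 0, 3, 0],
  [8.5, 0.2, 0, 6, 0],
  [8.5, 0.2, 0, 9, 0],
  [8.5, 0.2, 0, 11.5, 0],
  [8.5, 0.2, 0, 13.3, 0],
  [8.5, 0.2, 0, 14, 0],
  [8.5, 0.2, 0, 14.2, 0],
  [7.5, 0.2, 0, 14.2, 0],
  [6, 0.2, 0, 14.2, 0],
  [5, 0.2, 0, 14.2, 0],
  [4, 0.2, 0, 14.2, 0],
  [3.5, 0.2, 0, 14.2, 0],
  [3, 0.2, 0, 14.2, 0],
  [2.5, 0.2, 0, 14.2, 0],
  [2.5, 0.2, 0, 14.2, 0],
  [2.5, 0.2, 0, 14.2, 0],
], force=25)

```text
time: 11.8
tool_pos: [0.5119, -0.1002, 0.0849]
tcp_rot: [3.141, 0.007, 0.001]
wrist_force: [-1.9, 0.8, 5.2]
width: 0.393
grip_force: 25.0
```

>>> step_arm([
  [2.5, 0, 0, -0.3, 0],
  [2.5, 0, 0, -1, 0],
  [2.5, 0, 0, -2, 0],
  [2.5, 0, 0, -3.5, 0],
  [2.5, 0, 0, -5, 0],
  [2.5, 0, 0, -6, 0],
  [2.5, 0, 0, -6, 0],
  [2.5, 0, 0, -6, 0],
])

```text
time: 12.6
tool_pos: [0.5117, -0.1002, 0.1448]
tcp_rot: [3.141, 0.007, 0.002]
wrist_force: [-1.3, 0.5, 0.0]
width: 0.395
grip_force: 24.9
```

Run:
```python
from h import *
go(628.5,-195.7,135,-90)
```

```text
tcp [ 511.7 -100.2  144.8] ya -89.8 q6 75.9 -> shift [11.64  9.6   1.  ] twist 0.2
```

>>> step_arm([
  [2.5, 0.6, 0.5, 0, 0],
  [2.5, 2, 1.6, 0, 0],
  [2.5, 4, 3.3, 0, 0],
  [2.5, 6.2, 5.1, 0, 0],
  [2.5, 8.4, 6.9, 0.5, 0],
  [2.5, 10.2, 8.4, 1.5, 0],
  [2.5, 11.2, 9.2, 3.5, 0],
  [2.5, 11.6, 9.6, 6, 0],
  [2.5, 11.6, 9.6, 8, 0],
  [2.5, 11.6, 9.6, 9, 0],
  [2.5, 11.6, 9.6, 9, 0],
  [2.5, 11.6, 9.6, 9, 0],
])

```text
time: 13.8
tool_pos: [0.628, -0.1958, 0.0543]
tcp_rot: [-3.142, -0.007, 0.0]
wrist_force: [0.6, -0.7, 0.4]
width: 0.389
grip_force: 25.0
```

Run:
```python
from h import *
st,im,d,C=shot("w5")
go(628.5,-195.7,15,-90,st)
m=cv2.inRange(cv2.cvtColor(im,cv2.COLOR_RGB2HSV),(100,120,60),(125,255,255))
for c in cv2.findContours(m,0,1)[0]:
    if cv2.contourArea(c)>500:
        x,y,w,h=cv2.boundingRect(c)
        p=ray(C,c.reshape(-1,2),.004)*1000;print((x,y,w,h),*rect(C,c,.004),p.max(0),p.min(0))
cv2.imwrite("pics/w5c.png",im[100:400,150:500,::-1])
```

```text
tcp [ 628.  -195.8   54.3] ya -89.8 q6 70.3 -> shift [ 0.05 -0.01  3.93] twist 0.2
(282, 229, 74, 53) [ 604.  -192.6] [54.7 39.5] -84.3 [ 623.89617948 -167.38847883    4.        ] [ 581.58559998 -221.82371417    4.        ]
(284, 186, 75, 59) [ 634.4 -196.5] [52.1 42. ] 87.1 [ 655.31379059 -170.12763416    4.        ] [ 612.35148358 -222.24616999    4.        ]
(0, 139, 39, 100) [649.4   8.5] [67.4 25.8] -17.5 [685.3896011   30.93316579   4.        ] [615.79865204   4.89015054   4.        ]
```

View pics/w5c.png

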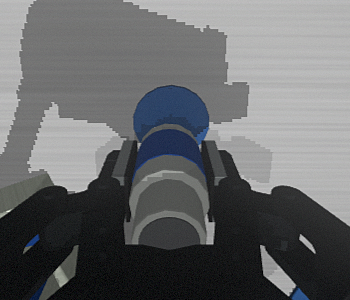

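The disc's far edge gives its centre at (628.3,-196.2), and the bottle is upright over it. Next I'll lower it.

>>> step_arm([
  [2.5, 0, 0, 0.6, 0],
  [2.5, 0, 0, 1.8, 0],
  [2.5, 0, 0, 2.8, 0],
  [2.5, 0, 0, 3.4, 0],
  [2.5, 0, 0, 3.7, 0],
  [2.5, 0, 0, 3.9, 0],
  [2.5, 0, 0, 4, 0],
  [2.5, 0, 0, 4, 0],
])

```text
time: 14.65
tool_pos: [0.628, -0.1957, 0.015]
tcp_rot: [-3.142, -0.007, -0.0]
wrist_force: [-1.7, 0.6, 1.7]
width: 0.393
grip_force: 25.1
```

>>> step_arm([
  [2.5, 0, 0, 0.1, 0],
  [2.5, 0, 0, 0.15, 0],
  [2.5, 0, 0, 0.15, 0],
])

```text
time: 14.95
tool_pos: [0.6281, -0.1957, 0.0149]
tcp_rot: [3.142, 0.007, 0.0]
wrist_force: [-6.0, 1.5, 11.5]
width: 0.391
grip_force: 25.9
```

>>> step_arm([
  [3.4, 0, 0, 0.1, 0],
  [4, 0, 0, 0, 0],
  [5, 0, 0, 0, 0],
  [6.5, 0, 0, 0, 0],
  [8.5, 0, 0, -0.3, 0],
  [8.5, 0, 0, -1.5, 0],
  [8.5, 0, 0, -4, 0],
  [8.5, 0, 0, -8, 0],
  [8.5, 0, 0, -12, 0],
  [8.5, -0.6, -0.5, -15, 0],
  [8.5, -2, -1.6, -17, 0],
  [8.5, -4, -3.3, -18, 0],
  [8.5, -6.2, -5.1, -18, 0],
  [8.5, -8.4, -6.9, -18, -3],
  [8.5, -10.2, -8.4, -17, -6],
  [8.5, -11.2, -9.2, -16, -9],
  [8.5, -11.6, -9.6, -15.5, -12],
  [8.5, -11.6, -9.6, -15.5, -12],
  [8.5, -11.6, -9.6, -15.5, -12],
])

```text
time: 16.85
tool_pos: [0.512, -0.1003, 0.1688]
tcp_rot: [3.123, 0.333, 0.002]
wrist_force: [0.2, 0.4, 0.3]
width: 0.997
grip_force: 0.0
```

Run:
```python
from h import *
st,im,d,C=shot("w6")
go(512,-98,150,102.5,st)
hsv=cv2.cvtColor(im,cv2.COLOR_RGB2HSV)
m=cv2.inRange(hsv,(100,120,60),(125,255,255))
for c in cv2.findContours(m,0,1)[0]:
    if cv2.contourArea(c)>500:
        x,y,w,h=cv2.boundingRect(c);print((x,y,w,h),*rect(C,c,.004))
# world-height mask by depth
K,o,r=C;v,u=np.mgrid[:400,:640]
P=o+(np.c_[u.ravel(),v.ravel(),np.ones(u.size)]@np.linalg.inv(K).T*d.reshape(-1,1))@F@r.T
z=P[:,2].reshape(400,640)
for lo,hi,h in((.066,.085,.074),(.034,.05,.04)):
    m=(((z>lo)&(z<hi)&(v<300))*255).astype(np.uint8)
    for c in cv2.findContours(cv2.morphologyEx(m,cv2.MORPH_OPEN,np.ones((5,5))),0,1)[0]:
        if cv2.contourArea(c)>800:
            x,y,w,hh=cv2.boundingRect(c);print(h,(x,y,w,hh),*rect(C,c,h))
```

```text
tcp [ 512.  -100.3  168.8] ya -77.8 q6 64.0 -> shift [ 0.05 -0.23  1.88] twist -0.3
(458, 222, 94, 85) [ 460.5 -332.5] [92.1 63.4] -20.9
(290, 166, 55, 16) [521.7 -96.1] [56.8 14.4] -74.8
(283, 136, 63, 31) [544.5 -87.9] [63.3 23. ] -69.7
(89, 109, 78, 43) [525.3 100.9] [75.9 16.2] 80.6
(413, 61, 45, 57) [ 627.3 -191. ] [52.3 42.7] 20.2
(152, 0, 84, 48) [640.6  45. ] [75.5 38.5] -86.3
0.074 (290, 152, 56, 85) [519.  -97.5] [72.9 44.6] 14.6
0.074 (454, 67, 38, 37) [ 628.3 -192.8] [27.6 25.5] -70.0
0.04 (300, 190, 55, 62) [ 483.9 -111.3] [59.1 55.6] 20.1
0.04 (279, 114, 64, 46) [561.9 -82.4] [56.3 34. ] -69.9
0.04 (80, 94, 92, 117) [509.   82.6] [93.  69.6] -9.5
```

View pics/w6.png

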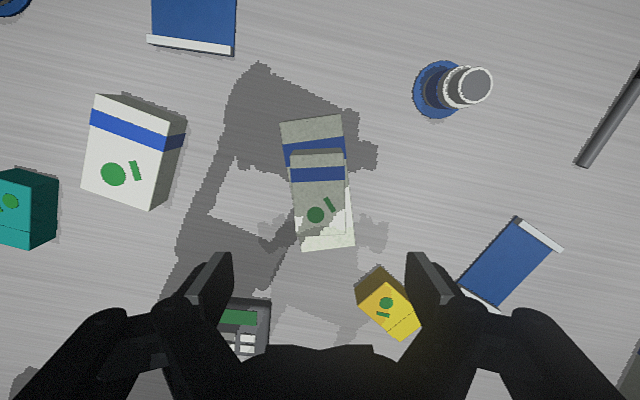

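Run:
```python
from h import *
go(518.5,-97.5,45,104.6)
```

```text
tcp [ 512.3 -100.5  168.9] ya -77.8 q6 64.0 -> shift [ 0.64 -0.17 12.39] twist -2.4
```

>>> step_arm([
  [8.5, 0.3, -0.1, 1, -1],
  [8.5, 0.6, -0.2, 3, -2.5],
  [8.5, 0.6, -0.2, 6, -2.5],
  [8.5, 0.6, -0.2, 8.5, -2.5],
  [8.5, 0.6, -0.2, 10.5, -2.5],
  [8.5, 0.6, -0.2, 11.7, -2.5],
  [8.5, 0.6, -0.2, 12.3, -2.5],
  [8.5, 0.6, -0.2, 12.3, -2.5],
  [7.5, 0.6, -0.2, 12.3, -2.5],
  [6, 0.6, -0.2, 12.3, -2.5],
  [5, 0.6, -0.2, 12.3, -2.5],
  [4.2, 0.6, -0.2, 12.3, -2.5],
  [3.5, 0.6, -0.2, 12.3, -2.5],
  [3.5, 0.6, -0.2, 12.3, -2.5],
  [3.5, 0.6, -0.2, 12.3, -2.5],
], force=25)

```text
time: 18.4
tool_pos: [0.5178, -0.0972, 0.0459]
tcp_rot: [3.115, 0.403, 0.003]
wrist_force: [-1.0, 0.3, 6.0]
width: 0.513
grip_force: 27.3
```

>>> step_arm([
  [3.5, 0, 0, -0.3, 0],
  [3.5, 0, 0, -1, 0],
  [3.5, 0, 0, -2, 0],
  [3.5, 0, 0, -4, 0],
  [3.5, 0, 0, -6, 0],
  [3.5, 0, 0, -8, 0],
  [3.5, 0, 0, -9, 0],
  [3.5, 0, 0, -9, 0],
])

```text
time: 19.2
tool_pos: [0.5184, -0.0973, 0.137]
tcp_rot: [3.114, 0.403, 0.006]
wrist_force: [-0.0, -0.0, -1.9]
width: 0.512
grip_force: 26.5
```

Run:
```python
from h import *
go(460.3,-332.8,100,69.3)
```

```text
tcp [518.4 -97.3 137. ] ya -75.3 q6 61.9 -> shift [-11.62  21.29   3.7 ] twist 35.4
```

>>> step_arm([
  [3.5, -0.4, 0.7, 0, 1],
  [3.5, -1.2, 2.2, 0, 4],
  [3.5, -2.4, 4.4, 0, 8],
  [3.5, -3.9, 7.1, 0, 13],
  [3.5, -5.5, 10, 0, 18],
  [3.5, -7.1, 13, 0, 23],
  [3.5, -8.7, 16, 0, 28],
  [3.5, -10, 18.5, 1, 32],
  [3.5, -11, 20.2, 3, 34.5],
  [3.5, -11.5, 21, 5, 35.4],
  [3.5, -11.6, 21.3, 7, 35.4],
  [3.5, -11.6, 21.3, 8, 35.4],
  [3.5, -11.6, 21.3, 8, 35.4],
  [3.5, -11.6, 21.3, 8, 35.4],
])

```text
time: 20.6
tool_pos: [0.4587, -0.3321, 0.0545]
tcp_rot: [-3.09, 0.563, 0.001]
wrist_force: [0.1, 1.0, -0.4]
width: 0.512
grip_force: 26.5
```

Run:
```python
from h import *
st,im,d,C=shot("w7")
go(460.3,-332.8,10,69.3,st)
m=cv2.inRange(cv2.cvtColor(im,cv2.COLOR_RGB2HSV),(100,120,60),(125,255,255))
for c in cv2.findContours(m,0,1)[0]:
    if cv2.contourArea(c)>500:
        x,y,w,h=cv2.boundingRect(c);print((x,y,w,h),*rect(C,c,.004))
```

```text
tcp [ 458.7 -332.1   54.5] ya -110.7 q6 72.2 -> shift [0.18 0.01 4.45] twist 0.0
(267, 238, 105, 26) [ 438.7 -322.5] [75.4 20.1] 69.0
(275, 158, 96, 41) [ 488.4 -343.8] [63.  27.5] 69.4
(0, 27, 16, 51) [ 624.9 -195.1] [29.   8.5] -38.4
(0, 0, 52, 96) [ 621.  -205.2] [53.1 29.3] -38.4
```

View pics/w7.png

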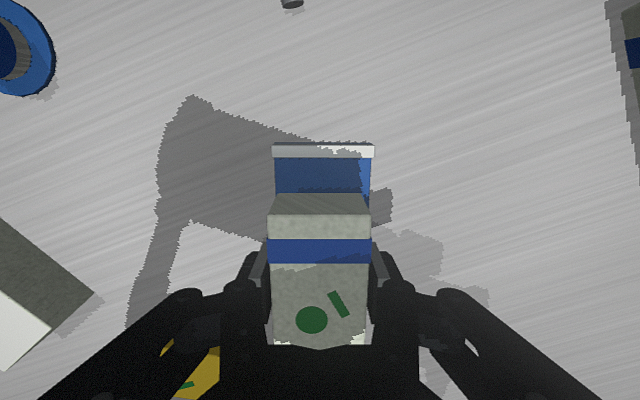

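Run:
```python
from h import *
st=bot.read_state();C=cam("wrist",st);r=R.from_rotvec(st["tcp_rot"]).as_matrix()
f=lambda uv,z:np.round(((ray(C,uv,z)-st["tool_pos"])@r)*1000,1)[:,:2].tolist()
zb=st["tool_pos"][2]-.006
print("stop outer top (centre+54)",f([[273,145],[374,143]],.014))
print("plate sides",f([[275,180],[371,180]],.004))
print("carton end top/bottom (centre+36)",f([[267,214],[371,214]],zb+.034),f([[275,195],[363,195]],zb))
```

```text
stop outer top (centre+54) [[55.2, -30.2], [56.5, 32.0]]
plate sides [[30.6, -31.5], [30.7, 33.2]]
carton end top/bottom (centre+36) [[35.6, -23.4], [35.7, 19.7]] [[33.6, -24.9], [33.7, 21.3]]
```

>>> step_arm([
  [3.5, 0.1, 0.1, 0.4, 0],
  [3.5, 0.25, 0.2, 1.5, 0],
  [3.5, 0.25, 0.2, 2.7, 0],
  [3.5, 0.25, 0.2, 3.5, 0],
  [3.5, 0.25, 0.2, 4, 0],
  [3.5, 0.25, 0.2, 4.3, 0],
  [3.5, 0.25, 0.2, 4.5, 0],
  [3.5, 0.25, 0.2, 4.5, 0],
  [3.5, 0.25, 0.2, 4.5, 0],
])

```text
time: 21.55
tool_pos: [0.4609, -0.3355, 0.0101]
tcp_rot: [3.09, -0.563, 0.001]
wrist_force: [0.3, -0.1, -0.7]
width: 0.511
grip_force: 26.5
```

>>> step_arm([
  [3.5, 0, 0, 0.1, 0],
  [3.5, 0, 0, 0.2, 0],
  [3.5, 0, 0, 0.2, 0],
])

```text
time: 21.85
tool_pos: [0.461, -0.3356, 0.0098]
tcp_rot: [3.09, -0.563, 0.001]
wrist_force: [-4.0, 4.2, 12.5]
width: 0.508
grip_force: 28.1
```

>>> step_arm([
  [4.5, 0, 0, 0.1, 0],
  [5.2, 0, 0, 0, 0],
  [6.5, 0, 0, 0, 0],
  [8.5, 0, 0, -0.1, 0],
  [8.5, 0, 0, -1, 0],
  [8.5, 0, 0, -3, 0],
  [8.5, 0, 0, -7, 0],
  [8.5, 0, 0, -11, 0],
  [8.5, 0, 0, -15, 0],
  [8.5, 0, 0, -18, 0],
  [8.5, 0, 0, -19, 0],
  [8.5, 0, 0, -19, 0],
])

```text
time: 23.05
tool_pos: [0.4616, -0.336, 0.2001]
tcp_rot: [3.089, -0.563, 0.006]
wrist_force: [0.1, -0.5, -0.3]
width: 0.996
grip_force: 0.0
```

```bash
cat >> h.py <<'E'
def tops(C,d,h,tol=.007,vmax=300):
    K,o,r=C;v,u=np.mgrid[:400,:640]
    P=o+(np.c_[u.ravel(),v.ravel(),np.ones(u.size)]@np.linalg.inv(K).T*d.reshape(-1,1))@F@r.T
    m=((abs(P[:,2].reshape(400,640)-h)<tol)&(v<vmax)).astype(np.uint8)
    for c in cv2.findContours(cv2.morphologyEx(m,cv2.MORPH_OPEN,np.ones((5,5))),0,1)[0]:
        if cv2.contourArea(c)>600: print("top",h,cv2.boundingRect(c),*rect(C,c,h))
def blues(C,im,z=.004):
    m=cv2.inRange(cv2.cvtColor(im,cv2.COLOR_RGB2HSV),(100,120,60),(125,255,255))
    for c in cv2.findContours(m,0,1)[0]:
        if cv2.contourArea(c)>500: print("blue",cv2.boundingRect(c),*rect(C,c,z))
E
python3 - <<'E'
from h import *
st,im,d,C=shot("w8")
tops(C,d,.038);tops(C,d,.014,.004);blues(C,im)
go(515,-98,190,110,st)
E
```

```text
top 0.038 (232, 254, 43, 39) [ 387.9 -221.8] [49.2 46.1] 58.5
top 0.038 (35, 151, 128, 114) [ 517.2 -100.2] [130.6  64.3] 20.2
top 0.038 (297, 150, 43, 67) [ 462.1 -333.5] [72.2 44. ] -20.6
blue (591, 167, 49, 38) [ 327.  -660.2] [55.9 24.3] -83.1
blue (48, 160, 70, 53) [554.4 -68.7] [94.1 30.1] -76.9
blue (514, 61, 48, 26) [ 484.8 -591.5] [50.6 21.6] 75.5
blue (121, 51, 47, 54) [ 627.2 -198.6] [52.5 46.9] -26.7
blue (558, 19, 82, 64) [ 484.1 -654.8] [83.2 24.6] -82.8
tcp [ 461.6 -336.   200.1] ya -110.7 q6 72.1 -> shift [ -3.41 -24.16   0.97] twist -40.7
```

View pics/w8.png

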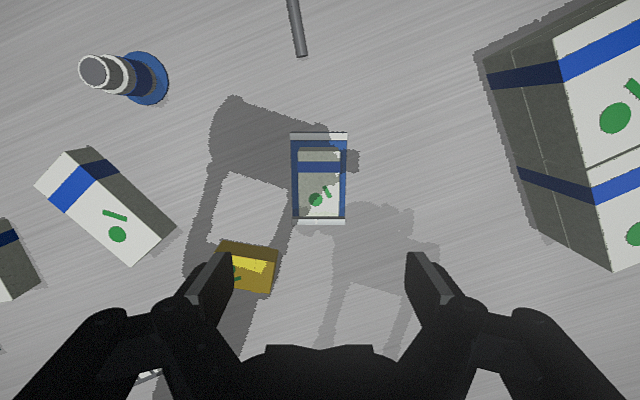

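>>> step_arm([
  [8.5, -0.1, -0.6, 0, -1],
  [8.5, -0.3, -2, 0, -4],
  [8.5, -0.6, -4.2, 0, -8],
  [8.5, -1, -7, 0, -13],
  [8.5, -1.4, -10, 0, -18],
  [8.5, -1.8, -13, 0, -23],
  [8.5, -2.3, -16, 0, -28],
  [8.5, -2.7, -19, 0.3, -33],
  [8.5, -3, -21.5, 0.7, -37],
  [8.5, -3.2, -23.2, 1, -39.5],
  [8.5, -3.2, -24, 1, -40.7],
  [8.5, -3.2, -24.2, 1, -40.7],
  [8.5, -3.2, -24.2, 1, -40.7],
])

```text
time: 24.4
tool_pos: [0.5158, -0.0973, 0.1873]
tcp_rot: [-3.093, -0.547, 0.001]
wrist_force: [0.1, -0.0, -0.2]
width: 0.995
grip_force: 0.0
```

Run:
```python
from h import *
st,im,d,C=shot("w9")
tops(C,d,.04,.005);blues(C,im)
go(517,-98.8,15,110,st)
```

```text
top 0.04 (473, 266, 57, 34) [ 472.  -334.2] [52.5 47.9] -19.6
top 0.04 (292, 121, 59, 125) [516.9 -99.1] [129.6  56.7] 20.2
top 0.04 (93, 70, 97, 117) [508.8  82.8] [92.9 68.8] -9.2
blue (293, 142, 58, 22) [544.7 -89.6] [62.7 23.1] -69.8
blue (112, 83, 73, 50) [525.5  97.8] [75.3 16.1] 80.5
blue (183, 0, 85, 45) [640.4  45.2] [75.5 39.3] -85.2
tcp [515.8 -97.3 187.3] ya -69.9 q6 56.5 -> shift [ 0.08  0.19 17.23] twist 0.1
```

>>> step_arm([
  [8.5, 0.1, 0.2, 1, 0],
  [8.5, 0.1, 0.2, 3, 0],
  [8.5, 0.1, 0.2, 6.5, 0],
  [8.5, 0.1, 0.2, 10, 0],
  [8.5, 0.1, 0.2, 13.5, 0],
  [8.5, 0.1, 0.2, 16, 0],
  [8.5, 0.1, 0.2, 17, 0],
  [8.5, 0.1, 0.2, 17.4, 0],
  [8.5, 0.1, 0.2, 17.4, 0],
  [7, 0.1, 0.2, 17.4, 0],
  [6, 0.1, 0.2, 17.4, 0],
  [5, 0.1, 0.2, 17.4, 0],
  [4.5, 0.1, 0.2, 17.4, 0],
  [4.5, 0.1, 0.2, 17.4, 0],
  [4.5, 0.1, 0.2, 17.4, 0],
], force=40)

```text
time: 25.95
tool_pos: [0.5192, -0.0994, 0.0155]
tcp_rot: [3.092, 0.546, 0.004]
wrist_force: [-0.3, -0.2, 6.1]
width: 0.643
grip_force: 44.5
```

>>> step_arm([
  [4.5, 0, 0, -0.3, 0],
  [4.5, 0, 0, -1, 0],
  [4.5, 0, 0, -2, 0],
  [4.5, 0, 0, -4, 0],
  [4.5, 0, 0, -6, 0],
  [4.5, 0, 0, -8, 0],
  [4.5, 0, 0, -9, 0],
  [4.5, 0, 0, -9, 0],
])

```text
time: 26.75
tool_pos: [0.5192, -0.0994, 0.106]
tcp_rot: [3.092, 0.546, 0.006]
wrist_force: [-0.2, -0.5, -1.5]
width: 0.643
grip_force: 43.7
```

Run:
```python
from h import *
go(696.5,50,100,94.8)
```

```text
tcp [519.2 -99.4 106. ] ya -70.0 q6 56.4 -> shift [21.78 -7.96  0.65] twist 15.2
```

>>> step_arm([
  [4.5, 0.6, -0.2, 0, 0.5],
  [4.5, 2, -0.7, 0, 1.5],
  [4.5, 4.2, -1.5, 0, 3],
  [4.5, 7, -2.5, 0, 5],
  [4.5, 10, -3.6, 0, 7],
  [4.5, 13, -4.7, 0, 9],
  [4.5, 16, -5.8, 0, 11],
  [4.5, 18.6, -6.8, 0.3, 13],
  [4.5, 20.5, -7.5, 1, 14.5],
  [4.5, 21.4, -7.9, 2, 15.2],
  [4.5, 21.7, -8, 3, 15.2],
  [4.5, 21.7, -8, 4, 15.2],
  [4.5, 21.7, -8, 4, 15.2],
  [4.5, 21.7, -8, 4, 15.2],
])

```text
time: 28.15
tool_pos: [0.6928, 0.0497, 0.0629]
tcp_rot: [3.139, 0.132, -0.003]
wrist_force: [-0.1, -1.0, -2.2]
width: 0.647
grip_force: 43.6
```

Run:
```python
from h import *
st,im,d,C=shot("w10")
go(696.5,50,66,94.8,st); blues(C,im)
zb=st["tool_pos"][2]-.0155
tops(C,d,zb+.04,.006,345)
tops(C,d,.014,.004)
cv2.imwrite("pics/w10c.png",cv2.resize(im[60:360,180:460,::-1],None,fx=2,fy=2))
```

```text
tcp [692.8  49.7  62.9] ya -85.2 q6 87.3 -> shift [ 0.37  0.   -0.31] twist 0.0
blue (581, 288, 59, 60) [ 622.3 -195.5] [64.7 45.7] 22.9
blue (32, 218, 106, 88) [646.1 219.8] [74.7 62.2] 44.0
blue (252, 196, 135, 46) [692.8  50.6] [96.3 35.2] -85.1
blue (264, 111, 113, 30) [759.   55.1] [74.8 18.3] -85.6
top 0.08738611516131262 (241, 147, 156, 198) [707.7  52. ] [97.  69.8] 4.9
top 0.014 (259, 95, 124, 14) [774.   56.6] [75.7  7.6] -85.1
top 0.014 (593, 1, 47, 160) [ 797.9 -122.3] [89.8  7.7] 4.3
```

View pics/w10c.png

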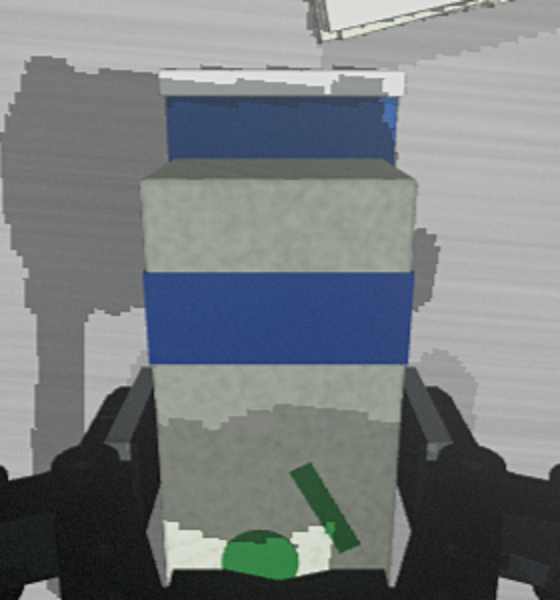

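Run:
```python
from h import *
st=bot.read_state();C=cam("wrist",st);zb=st["tool_pos"][2]-.0155
u=np.array([np.cos(np.radians(4.8)),np.sin(np.radians(4.8)),0])*65
print(st["tool_pos"],(ray(C,[[251,150],[387,150]],zb+.04).mean(0)-u)*1000,(ray(C,[[265,139.5],[378,139.5]],zb).mean(0)-u)*1000)
```

```text
[0.6935792  0.04978078 0.06381438] [-64016.53058032  -5383.21026362     88.31438153] [-6.40165917e+04 -5.38456334e+03  4.83143815e+01]
```

>>> step_arm([
  [4.5, 0.2, 0, 0.4, 0],
  [4.5, 0.45, 0, 1.5, 0],
  [4.5, 0.45, 0, 2.7, 0],
  [4.5, 0.45, 0, 3.5, 0],
  [4.5, 0.45, 0, 4, 0],
  [4.5, 0.45, 0, 4.3, 0],
  [4.5, 0.45, 0, 4.4, 0],
  [4.5, 0.45, 0, 4.4, 0],
])

```text
time: 29.0
tool_pos: [0.6989, 0.051, 0.0199]
tcp_rot: [-3.139, -0.133, -0.001]
wrist_force: [-0.5, -0.6, -0.9]
width: 0.648
grip_force: 43.6
```

>>> step_arm([
  [4.5, 0, 0, 0.1, 0],
  [4.5, 0, 0, 0.2, 0],
  [4.5, 0, 0, 0.2, 0],
])

```text
time: 29.3
tool_pos: [0.6991, 0.051, 0.0196]
tcp_rot: [3.139, 0.133, 0.002]
wrist_force: [-3.2, -0.5, 5.0]
width: 0.647
grip_force: 44.4
```

>>> step_arm([
  [5.6, 0, 0, 0.2, 0],
  [6.2, 0, 0, 0.1, 0],
  [7.2, 0, 0, 0, 0],
  [8.5, 0, 0, -0.1, 0],
  [8.5, 0, 0, -1, 0],
  [8.5, 0, 0, -3, 0],
  [8.5, 0, 0, -7, 0],
  [8.5, 0, 0, -11, 0],
  [8.5, 0, 0, -15, 0],
  [8.5, 0, 0, -17.5, 0],
  [8.5, 0, 0, -18.5, 0],
  [8.5, 0, 0, -18.5, 0],
])

```text
time: 30.5
tool_pos: [0.6998, 0.0509, 0.2054]
tcp_rot: [-3.139, -0.133, -0.007]
wrist_force: [0.8, -0.7, -0.1]
width: 0.992
grip_force: 0.0
```

Run:
```python
from h import *
st,im,d,C=shot("w11")
tops(C,d,.044,.005); tops(C,d,.014,.004); tops(C,d,.004,.003)
print(pt(C,d,320,195))
go(510,82.5,190,81,st)
```

```text
top 0.044 (291, 124, 56, 119) [697.5  52. ] [129.1  56.8] 4.9
top 0.044 (495, 0, 30, 149) [ 819.  -120.4] [131.2   6.6] 4.7
top 0.044 (313, 0, 110, 98) [840.3  16.8] [90.1 84.4] -72.7
top 0.044 (64, 0, 108, 78) [831.9 248.3] [92.7 68.5] 79.6
top 0.004 (147, 181, 59, 54) [652.5 215.2] [76.6 51. ] 48.2
top 0.004 (520, 134, 108, 8) [ 769.7 -235.1] [124.    7.9] -85.1
top 0.004 (530, 80, 110, 17) [ 821.9 -229.8] [121.7  16.3] -86.3
top 0.004 (541, 20, 92, 19) [ 878.3 -211.8] [95. 16.] -86.2
[688.4  49.5  44.2]
tcp [699.8  50.9 205.4] ya -85.2 q6 87.3 -> shift [-18.65  -4.75   1.45] twist 13.8
```

View pics/w11.png

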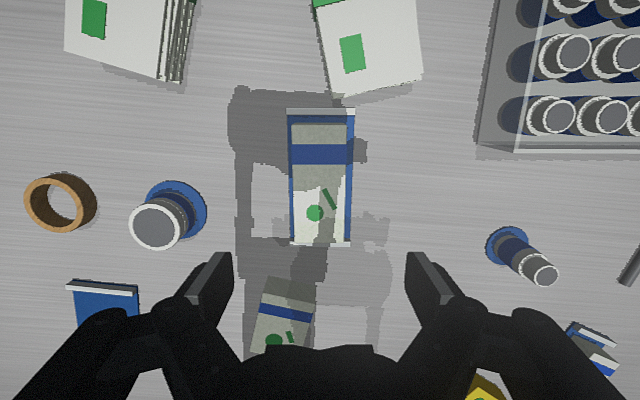

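The long carton lies on its plate, u 291–347, between the stops at v=111 and v=244, within about 2 mm of the centre. Last is the wide carton.

>>> step_arm([
  [8.5, -0.5, -0.1, 0, 0.5],
  [8.5, -1.8, -0.5, 0, 1.5],
  [8.5, -3.8, -1, 0, 3],
  [8.5, -6.2, -1.6, 0, 5],
  [8.5, -9, -2.3, 0, 7],
  [8.5, -12, -3, 0, 9],
  [8.5, -14.8, -3.8, 0.5, 11],
  [8.5, -17, -4.3, 1, 13],
  [8.5, -18.2, -4.6, 1.5, 14],
  [8.5, -18.6, -4.7, 1.5, 14],
  [8.5, -18.6, -4.7, 1.5, 14],
  [8.5, -18.6, -4.7, 1.5, 14],
])

```text
time: 31.75
tool_pos: [0.5103, 0.082, 0.1879]
tcp_rot: [-3.132, 0.25, -0.001]
wrist_force: [-0.6, 0.5, -0.2]
width: 1.002
grip_force: 0.0
```

Run:
```python
from h import *
st,im,d,C=shot("w12")
tops(C,d,.04,.005);blues(C,im)
go(509,82,12,80.8,st)
```

```text
top 0.04 (286, 143, 67, 88) [509.   83.5] [91.6 66. ] -9.1
blue (77, 197, 98, 92) [463.8 327.3] [116.4  86. ] -2.1
blue (286, 158, 67, 15) [526.   80.6] [73.8 15.8] 80.9
blue (138, 37, 62, 79) [639.6 215.3] [74.3 56.7] -8.2
blue (556, 0, 49, 48) [ 621.9 -187.8] [52.3 31.5] 41.8
blue (286, 0, 90, 77) [656.7  47.1] [75.1 70. ] -85.3
tcp [510.3  82.  187.9] ya -99.1 q6 105.5 -> shift [-0.14  0.02 17.59] twist 0.1
```

>>> step_arm([
  [8.5, -0.1, -0.1, 1, 0],
  [8.5, -0.1, -0.1, 3, 0],
  [8.5, -0.1, -0.1, 6.5, 0],
  [8.5, -0.1, -0.1, 10, 0],
  [8.5, -0.1, -0.1, 13.5, 0],
  [8.5, -0.1, -0.1, 16, 0],
  [8.5, -0.1, -0.1, 17, 0],
  [8.5, -0.1, -0.1, 17.4, 0],
  [8.5, -0.1, -0.1, 17.4, 0],
  [7.5, -0.1, -0.1, 17.4, 0],
  [6.5, -0.1, -0.1, 17.4, 0],
  [6, -0.1, -0.1, 17.4, 0],
  [5.5, -0.1, -0.1, 17.4, 0],
  [5.5, -0.1, -0.1, 17.4, 0],
  [5.5, -0.1, -0.1, 17.4, 0],
], force=40)

```text
time: 33.3
tool_pos: [0.5103, 0.0833, 0.0157]
tcp_rot: [-3.131, 0.251, -0.006]
wrist_force: [-0.5, -0.8, 5.8]
width: 0.762
grip_force: 45.4
```

>>> step_arm([
  [5.5, 0, 0, -0.3, 0],
  [5.5, 0, 0, -1, 0],
  [5.5, 0, 0, -2, 0],
  [5.5, 0, 0, -4, 0],
  [5.5, 0, 0, -6, 0],
  [5.5, 0, 0, -8, 0],
  [5.5, 0, 0, -9, 0],
  [5.5, 0, 0, -9, 0],
])

```text
time: 34.1
tool_pos: [0.51, 0.0834, 0.106]
tcp_rot: [-3.131, 0.251, -0.006]
wrist_force: [-0.2, 0.6, -1.1]
width: 0.766
grip_force: 44.7
```

Run:
```python
from h import *
go(465,327,100,87.8)
```

```text
tcp [510.   83.4 106. ] ya -99.2 q6 105.7 -> shift [ -8.32 -23.33   0.59] twist -7.0
```

>>> step_arm([
  [5.5, -0.2, -0.6, 0, 0],
  [5.5, -0.7, -2, 0, -0.5],
  [5.5, -1.5, -4.3, 0, -1],
  [5.5, -2.6, -7.3, 0, -2],
  [5.5, -3.7, -10.5, 0, -3],
  [5.5, -4.9, -13.7, 0, -4],
  [5.5, -6, -16.9, 0, -5],
  [5.5, -7.1, -20, 0.3, -6],
  [5.5, -7.9, -22, 1, -7],
  [5.5, -8.2, -23, 2, -7],
  [5.5, -8.3, -23.3, 3, -7],
  [5.5, -8.3, -23.3, 4, -7],
  [5.5, -8.3, -23.3, 4, -7],
  [5.5, -8.3, -23.3, 4, -7],
])

```text
time: 35.5
tool_pos: [0.4633, 0.3252, 0.063]
tcp_rot: [3.14, -0.061, -0.002]
wrist_force: [0.3, 0.2, -0.7]
width: 0.763
grip_force: 44.7
```

Run:
```python
from h import *
st,im,d,C=shot("w13")
go(465,327,66,87.8,st); blues(C,im)
tops(C,d,.014,.004)
cv2.imwrite("pics/w13c.png",cv2.resize(im[60:360,180:460,::-1],None,fx=2,fy=2))
```

```text
tcp [463.3 325.2  63. ] ya -92.2 q6 124.8 -> shift [ 0.16 -0.19 -0.3 ] twist -0.0
blue (242, 223, 155, 32) [447.5 326.8] [113.5  25.3] 87.8
blue (254, 140, 126, 36) [508.2 326.3] [84.9 24.1] 87.8
top 0.014 (0, 189, 30, 111) [453.8 545.5] [87.2  8.9] -5.7
top 0.014 (248, 126, 136, 14) [526. 326.] [85.7  8.1] 87.8
```

View pics/w13c.png

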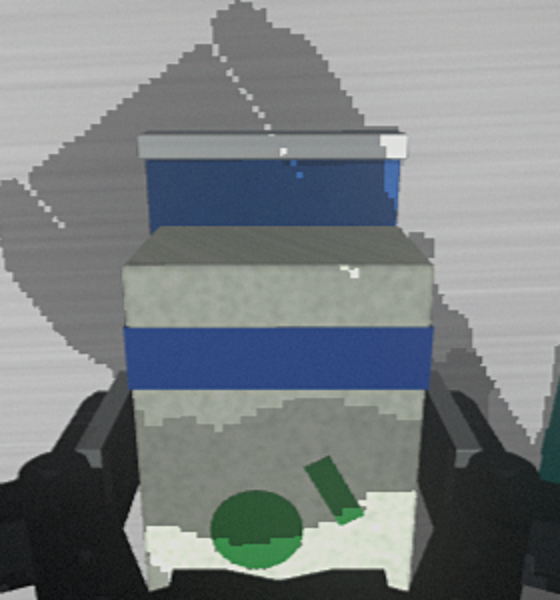

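Run:
```python
from h import *
st=bot.read_state();C=cam("wrist",st);zb=st["tool_pos"][2]-.0155
u=np.array([np.cos(np.radians(-2.2)),np.sin(np.radians(-2.2)),0])*.046
print(st["tool_pos"],(ray(C,[[242,192.5],[396,192.5]],zb+.04).mean(0)-u)*1000,(ray(C,[[258,173.5],[380,173.5]],zb).mean(0)-u)*1000)
```

```text
[0.46388087 0.32550089 0.06367296] [462.36091791 326.68246987  88.17295587] [461.52150219 326.6831502   48.17295587]
```

>>> step_arm([
  [5.5, 0.2, -0.1, 0.4, 0],
  [5.5, 0.3, -0.15, 1.5, 0],
  [5.5, 0.3, -0.15, 2.7, 0],
  [5.5, 0.3, -0.15, 3.5, 0],
  [5.5, 0.3, -0.15, 4, 0],
  [5.5, 0.3, -0.15, 4.3, 0],
  [5.5, 0.3, -0.15, 4.4, 0],
  [5.5, 0.3, -0.15, 4.5, 0],
  [5.5, 0.3, -0.15, 4.5, 0],
])

```text
time: 36.45
tool_pos: [0.4666, 0.3279, 0.0197]
tcp_rot: [3.141, -0.059, -0.0]
wrist_force: [-3.5, -1.5, 5.0]
width: 0.762
grip_force: 45.4
```

Contact is made. I'll release, rise and look over the whole table.

>>> step_arm([
  [6.6, 0, 0, 0, 0],
  [7.2, 0, 0, 0, 0],
  [8.5, 0, 0, 0, 0],
  [8.5, 0, 0, 0, 0],
  [8.5, 0, 0, -1, 0],
  [8.5, 0, 0, -3, 0],
  [8.5, 0, 0, -7, 0],
  [8.5, 0, 0, -11, 0],
  [8.5, 0, 0, -15, 0],
  [8.5, 0, 0, -17.5, 0],
  [8.5, 0, 0, -18.5, 0],
  [8.5, 0, 0, -18.5, 0],
])

```text
time: 37.65
tool_pos: [0.4677, 0.3285, 0.206]
tcp_rot: [-3.139, 0.059, -0.005]
wrist_force: [-0.9, 0.1, -0.5]
width: 0.995
grip_force: 0.0
```

Run:
```python
from h import *
st,im,d,C=shot("w14")
print("wide by wrist");tops(C,d,.044,.005)
t,d=bot.read_camera("top");T=cam("top");np.savez("top1.npz",im=t,d=d)
cv2.imwrite("pics/top1c.png",cv2.resize(t[120:280,150:500,::-1],(800,366),interpolation=2))
cv2.imwrite("pics/w14v.png",im[:,:,::-1])
blues(T,t)
```

```text
wide by wrist
top 0.044 (287, 142, 65, 84) [466.5 329.7] [91.  66.6] -2.0
top 0.044 (0, 70, 127, 180) [498.8 613.3] [189.8 143.5] -5.5
```

View pics/top1c.png

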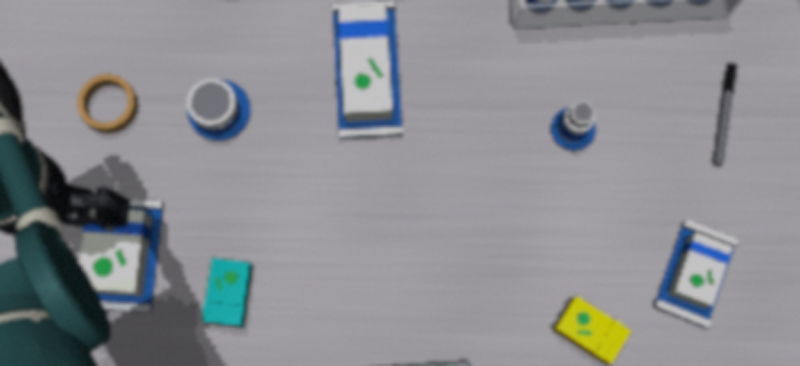

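The top view shows all five samples on their own places and the look-alikes untouched. The bottle cap is at crop (582,112) and its disc at (574,128). The jar top is at (211,101) and its disc at (218,109). I'll check both for centring.

Run:
```python
from h import *
T=cam("top");f=lambda x,y:(150+x/2.286,120+y/2.286)
print("bottle",ray(T,f(582,112),.074)*1000,"jar",ray(T,f(211,101),.05)*1000)
t=np.load("top1.npz");tops(T,t["d"],.044,.006,400);tops(T,t["d"],.038,.004,400)
print("top0 refs: slim 624.5 -196, wide 639.3 223.6, long 695 49.4 4.6, small 458.8 -333.3 -20.5, widerest 464.1 326.9 -2.1")
```

```text
bottle [[ 624.54594739 -195.48305749   74.        ]] jar [[634.74125246 224.4847993   50.        ]]
top 0.044 (185, 212, 28, 36) [461.  327.9] [90.  68.1] 1.4
top 0.044 (298, 122, 23, 48) [693.   52.2] [129.6  55.8] 4.8
top 0.044 (302, 67, 41, 46) [857.7  23.5] [132.7  87.6] 17.8
top 0.044 (221, 64, 36, 45) [860.2 244.3] [130.9  91.1] -7.3
top0 refs: slim 624.5 -196, wide 639.3 223.6, long 695 49.4 4.6, small 458.8 -333.3 -20.5, widerest 464.1 326.9 -2.1
```

```bash
python3 -c "
from workcell import bot
print(bot.finish_job())"
```

```text
the job is handed in; nothing more can be done
None
```

All five samples are on their own plates and discs, each within about 5 mm of centre by the last camera checks; nothing was tipped, the look-alikes were left alone, and the job was handed in at about 38 s.

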